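# Sort trolley buffer mounts by feel

## Robot

A 6-joint arm with a two-finger parallel gripper is mounted at the origin on the work surface. World frame = base frame: x ahead of the robot, y to its left, z up, the work surface at z = 0. Lengths are in m, angles in degrees, forces in N, time in s.
With the tool pointing down it reaches from about 0.25 to 0.725 m from the base axis. Payload 9.7 kg.
Tool frame: the origin (TCP) lies between the finger pads; the fingertips stand bot.tip_reach ahead of it and the grasp point (between the pads) is the TCP (bot.tip_reach is the distance from the TCP to the fingertips, in m); z points along the fingers, y is the line along which they close (so a half turn about z gives the same grasp; the last joint's range is limited). The gripper opens to 85 mm and grips with 20 to 120 N. Pads are 22 mm wide; open, the fingers measure 114 mm over their backs; the gripper's body (76 mm by 85 mm) begins 54 mm behind the grasp point. The pads swing forward as they close: fully open they stand 13 mm farther back than shut.
Start: joints at [-72.307, 4.979, 10.078, 95.1, 0, 90], TCP at [0.167, -0.524, 0.25] pointing down, gripper open.
Joint ranges: [-179.16, 179.16], [-48.56, 103.87], [-65.8, 70.77], [-126.05, 130.52], [-82.76, 87.17], [-180, 180]. Speed limits (degrees/s): [127.2, 127.2, 147.25, 180, 180, 180].

## Interface

Orientations are given as a 3x3 rotation matrix whose columns are the frame's x, y, z axes.
In Python, from bench import bot gives the robot as it stands. Calls block until the motion is done:
- bot.move_to(position, orientation): joint-space move of the TCP to a pose.
- bot.move_l(position, speed=0.15, rot=None): straight line of the TCP; rot=None keeps the orientation; speed is the mean speed in m/s.
- bot.move_joints(angles): joint-space move.
- bot.let_go() and bot.grab(grasp_force=None): open the fingers fully, or close them until they stop; grasp_force is the grip in N (None keeps the last).
- bot.pause(seconds).
- bot.solve_ik(position, orientation): joint angles nearest the present ones, or None.
- bot.observe(): the state.
- bot.capture(name): name is "scene" or "top" or "wrist"; returns a dict with "img" (400x640x3 uint8, blue, green, red), "depth" (400x640 float32, m along the optical axis (not along the pixel's ray), 0 where there is no reading), "K" (3x3 intrinsics, pixels), "R" (3x3) and "t" (3): a world point X has camera coordinates R X + t. Camera axes: x right, y down, z forward; pixel columns grow to the right and rows downward; lengths in m; the calibration is good to about 2 mm. A picture is of the moment at which its call begins.
A pose or a line that the arm cannot do raises bot.Unreachable and nothing moves.
- bot.finish_job(): hands the job in; it is judged then, once.
The state is a dict: "t": time; "joint_pos": joint angles; "qd": joint speeds; "joint_efforts": joint torques, N m; "position": TCP position; "eef_rot": TCP orientation; "wrist_force": force on the tool from outside, world axes, zero at the start; "torque": the same for the moment, N m; "width": opening from 0.0 (shut) to 1.0 (fully open); "grip_force": force on a finger pad.
Only numpy, scipy, OpenCV 4.12 (cv2) and the standard library are available. Lean on these libraries where they do the work, as an engineer would, in place of code of your own. Each camera call takes 0.05 s, during which the arm holds its last target. There are 200 camera calls.

## Task

These four rubber buffer mounts came off the trolleys and look alike, but some have perished and gone soft. Squeeze them between the fingers, gently enough not to tear the rubber off its plates, to feel which is which: stand the firm ones in the cardboard carton and the soft ones in the upturned white pail lid, side by side on the bottom, plates upright as they stand now, set down rather than dropped, and leave everything else on the desk where it is.

Things in the scene. Friction and masses are not known exactly. Their poses are not given: they have to be found in the camera images.
- place_1 (a point): where one of the four rubber buffer mounts stands: on the floor in the middle of its compartment, within 8 mm of this point and turned up to 0.2 rad from the tray's axes. All four look alike: two upright square steel plates 50 x 50 x 4 mm joined by a black waisted rubber barrel 32 mm long, 45 mm across; 40 mm over the plates (along y), 50 mm wide (x) and tall; 150 to 280 g
- place_2 (a point): as place_1, for the next mount. Which places hold firm mounts and which soft differs each time and shows only by squeezing, along y: with 20 N on each finger firm rubber gives 1.5 to 2.5 mm, soft (perished) rubber 7 to 11 mm, as a straight spring that comes back on release and bottoms at 14 mm
- place_3 (a point): as place_1, for the third mount. 20 to 25 N on each finger is plenty both to feel and to carry any mount; over 45 N on a finger tears the rubber off its plates
- place_4 (a point): as place_1, for the fourth mount. The mounts themselves (called mount_a to mount_d in any rules, standing in places 1 to 4 in an unknown order) are not measured: their whereabouts are known only by these points, by touch or by sight
- tray: grey plastic parts tray, fixed, 212 x 304 x 20 mm (x, y, z), cross-divided into four like compartments by 4 mm walls 20 mm high; floor 4 mm above the desk; origin under its centre. The mounts' lines of squeezing run along its y, its longer side. x and y of the place points are the tray's
- carton_in (a point): centre of the inner floor (4 mm above the desk) of the open, shallow, rectangular cardboard carton, fixed to the desk; outside 240 x 160 x 45 mm (x, y, z), walls 4 mm, inside 232 x 152 mm; x is its long axis. Empty at the start
- lid_in (a point): centre of the inner floor (4 mm above the desk) of the upturned round white pail lid lying on the desk as a dish, fixed; inside 214 mm across, rim 14 mm high and 4 mm thick. Empty at the start
- bolt_1: steel hex bolt, 10 mm thick, 47 mm tall, standing on its head on the desk just beyond the tray's far right corner; origin under its foot; leave alone
- bolt_2: a second such bolt, likewise; leave alone. (A computer mouse and a desk calculator, under 35 mm tall, lie on the desk close to the robot, all within x below 0.3 m: leave them alone too)
- spanner: open spanner, 150 mm long, lying on the desk just beyond the tray, x axis along it; origin at its underside; leave alone
- mug: white mug, 80 mm across, 95 mm tall, on the desk beyond the tray; origin under its foot; leave alone
- tape: roll of clear tape, 96 mm across, 45 mm tall, lying flat beyond the tray; origin under its centre; leave alone

How it is judged:
By the outcome, as a careful person would: the job done as asked, in the order asked, and still so for the second after the job is handed in, with the robot touching nothing.
It also fails if it takes over 72 s, if anything falls off the work surface, if the arm or the gripper's body presses on something with over 40 N, if the wrist force passes 120 N, or if a joint passes its speed limit or range.

## Working session

There is one attempt and no reset: what is moved stays moved. The work goes in short steps, each a Python script; the robot and the scene stay as the last script left them, time stands still between calls to the robot, and variables do not carry over. Pictures are saved under pics/ and viewed, at most 10 in all, crops included, and the job is handed in when it is done.

```bash
mkdir -p pics; ls; python3 - <<'E'
from bench import bot
import cv2,numpy as np
for n in("top","scene"):
    c=bot.capture(n); cv2.imwrite(f"pics/{n}0.png",c["img"]); np.savez(f"{n}0.npz",**c)
    print(n,c["K"].tolist(),(-c["R"].T@c["t"]).round(3),c["R"].round(2).tolist())
s=bot.observe(); print(s,bot.tip_reach)
E
```

```text
pics
top [[377.98747597674907, 0.0, 325.1593717601909], [0.0, 377.98747597674907, 201.41304815639472], [0.0, 0.0, 1.0]] [ 0.464 -0.002  1.091] [[0.03, -1.0, 0.0], [-0.99, -0.03, -0.13], [0.13, 0.0, -0.99]]
scene [[410.7329628984658, 0.0, 322.0131084533364], [0.0, 410.7329628984658, 196.97682125763075], [0.0, 0.0, 1.0]] [1.094 0.523 0.573] [[-0.74, 0.67, -0.01], [0.41, 0.44, -0.8], [-0.54, -0.6, -0.6]]
{'t': 0.1, 'joint_pos': array([-7.23062832e+01,  5.00897814e+00,  1.00389821e+01,  9.50992790e+01,
        1.78696105e-03,  9.00000154e+01]), 'qd': array([-0.08347539, -0.0815017 ,  0.22766604,  0.07063863,  0.00500041,
       -0.02898681]), 'joint_efforts': array([ 5.99013474e-04, -5.21563411e+01,  4.65652692e+01,  1.59185054e-02,
        1.59708321e-05, -9.80259330e-06]), 'position': array([ 0.16711408, -0.52380864,  0.24964396]), 'eef_rot': array([[ 9.52694909e-01,  3.03928110e-01, -3.37760224e-04],
       [ 3.03928296e-01, -9.52694202e-01,  1.16136087e-03],
       [ 3.11880070e-05, -1.20907748e-03, -9.99999269e-01]]), 'wrist_force': array([-0.31633106, -0.61574123, -0.54335006]), 'torque': array([ 0.04025941, -0.00952042, -0.00114718]), 'grip_force': 0.0, 'width': 1.0013210252389277} 0.019
```

View pics/top0.png

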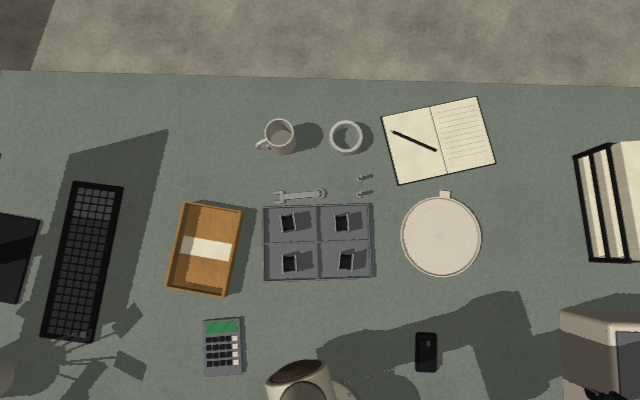

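View pics/scene0.png

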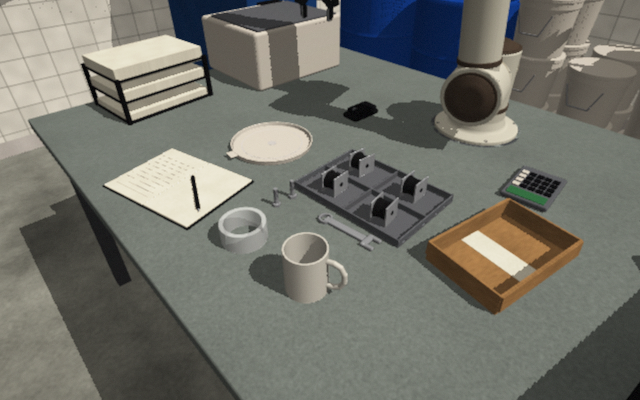

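The top view shows the tray around (318,242), the carton at about (205,249) with its long axis slightly tilted, the lid at about (441,236), and mounts near (289,223), (342,222), (290,262) and (346,260). I'll enlarge this and rectify it.

```bash
python3 - <<'E'
import cv2,numpy as np
c=np.load("top0.npz");K,R,t=c["K"],c["R"],c["t"]
# rectified desk-plane map at height z=0.054 (mount tops) ; 1mm/px*2
def rect(z,x0,x1,y0,y1,s):
    P=[]
    H=K@np.column_stack([R[:,0],R[:,1],R[:,2]*z+t]) # world(x,y,1)->pix
    # out pix (u,v): y=y1-u/s, x=x1-v/s
    A=np.array([[0,-1/s,x1],[-1/s,0,y1],[0,0,1]])
    return cv2.warpPerspective(c["img"],H@A,(int((y1-y0)*s),int((x1-x0)*s)),flags=cv2.INTER_CUBIC|cv2.WARP_INVERSE_MAP)
a=rect(0.054,.23,.48,-.18,.18,2200)
a=cv2.convertScaleAbs(a,alpha=1.6,beta=20)
cv2.imwrite("pics/tray.png",a); print(a.shape)
b=rect(0.018,.2,.52,-.36,.36,1100)
b=cv2.convertScaleAbs(b,alpha=1.1)
cv2.imwrite("pics/all.png",b); print(b.shape)
E
```

```text
(549, 792, 3)
(352, 792, 3)
```

View pics/tray.png

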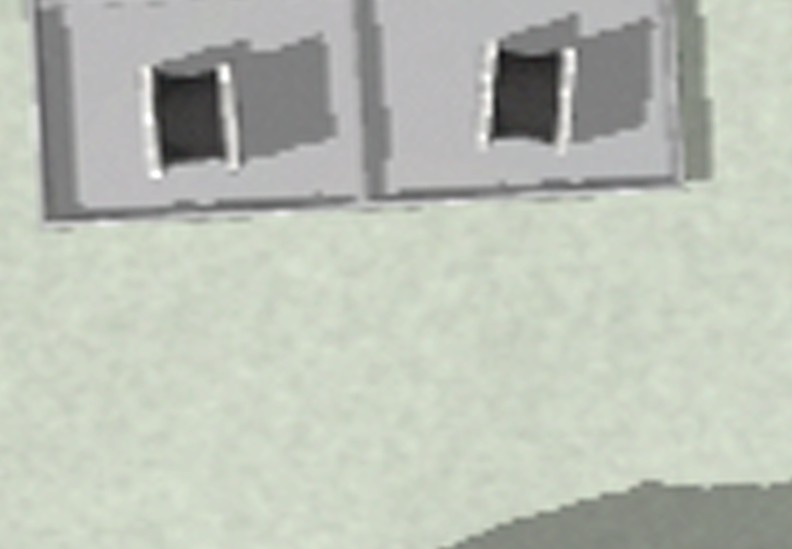

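View pics/all.png

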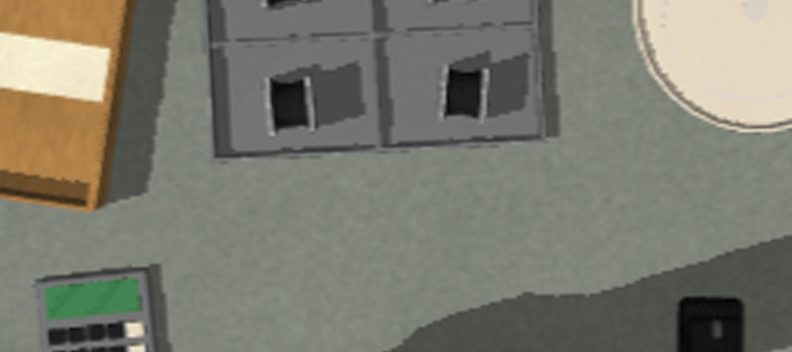

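The crops were cut off too low: they only show the near row of mounts. I'll shift the window.

```bash
python3 - <<'E'
import cv2,numpy as np
c=np.load("top0.npz");K,R,t=c["K"],c["R"],c["t"]
def rect(z,x0,x1,y0,y1,s):
    H=K@np.column_stack([R[:,0],R[:,1],R[:,2]*z+t])
    A=np.array([[0,-1/s,x1],[-1/s,0,y1],[0,0,1]])
    return cv2.warpPerspective(c["img"],H@A,(round((y1-y0)*s),round((x1-x0)*s)),flags=cv2.INTER_CUBIC|cv2.WARP_INVERSE_MAP)
a=cv2.convertScaleAbs(rect(0.054,.37,.61,-.18,.18,2200),alpha=1.6,beta=20)
b=cv2.convertScaleAbs(rect(0.018,.33,.63,-.32,.48,1000),alpha=1.1)
cv2.imwrite("pics/tray2.png",a);cv2.imwrite("pics/all2.png",b)
# lid segmentation at rim z=.018, whole image
m=(b.min(2)>150).astype(np.uint8); m[:,:450]=0
m=cv2.morphologyEx(m,cv2.MORPH_OPEN,np.ones((25,25)))
k=max(cv2.findContours(m,0,2)[0],key=cv2.contourArea); (u,v),r=cv2.minEnclosingCircle(k); print("lid xy",.63-v/1000,.48-u/1000,r)
# carton top edges at z=.045
b2=rect(0.045,.33,.63,.1,.45,2000); h=cv2.cvtColor(b2,cv2.COLOR_BGR2HSV)
m=((h[...,1]>110)&(h[...,0]<25)).astype(np.uint8); m=cv2.morphologyEx(m,cv2.MORPH_CLOSE,np.ones((15,15)))
k=max(cv2.findContours(m,0,2)[0],key=cv2.contourArea); (q,w,an)=cv2.minAreaRect(k); print("carton",.63-q[1]/2000,.45-q[0]/2000,np.array(w)/2,an)
E
```

```text
lid xy 0.515 -0.31200000000000006 105.2331771850586
carton 0.4593866119384766 0.3279530487060547 [174.47973633 243.0426178 ] 8.47114372253418
```

View pics/tray2.png

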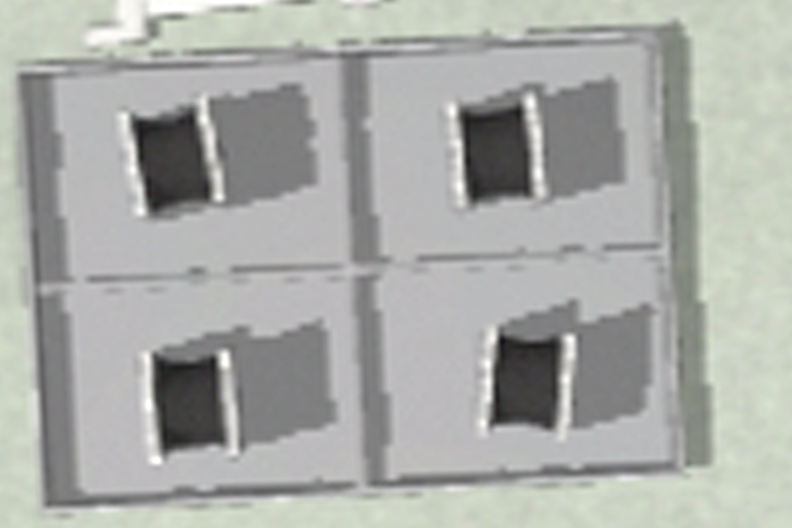

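View pics/all2.png

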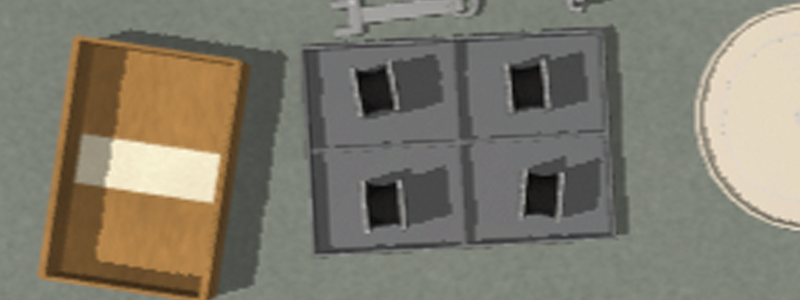

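Rectified views at 2200 px/m put the mount tops at about (172,156), (496,150), (191,405) and (528,383), with yaws of about +9°, +5°, +5° and −5°. The plate-to-plate spacing reads about 36 mm, which matches the given sizes. The carton is yawed about −8.4°. The lid was cut off, so I'll remeasure it, check heights from depth, and go to the first mount.

```bash
cat > h.py <<'E'
import numpy as np
from bench import bot
def rot(deg):
    a=np.radians(deg);c,s=np.cos(a),np.sin(a)
    return np.array([[c,s,0],[s,-c,0],[0,0,-1.]])   # x along yaw, z down
M=[(.5391,.1018,9.3),(.5418,-.0455,5.3),(.4259,.0932,4.7),(.4359,-.060,-5.2)]
ZG,ZC=.030,.125
def st(tag):
    s=bot.observe();print(tag,"t%.1f"%s["t"],s["position"].round(4),"w%.3f"%s["width"],"g%.1f"%s["grip_force"],"f",s["wrist_force"].round(1));return s
E
python3 - <<'E'
import cv2
from h import *
c=np.load("top0.npz");K,R,t=c["K"],c["R"],c["t"];d=c["depth"]
v,u=np.mgrid[:400,:640]
P=(np.stack([(u-K[0,2])/K[0,0]*d,(v-K[1,2])/K[1,1]*d,d],-1)-t)@R
h=cv2.cvtColor(c["img"],cv2.COLOR_BGR2HSV)
m=((v-236)**2+(u-441)**2<46**2)&(c["img"].min(2)>130)
q=P[m];print("lid z",np.percentile(q[:,2],[5,50,95]),"xy minmax",np.percentile(q[:,0],[.5,99.5]),np.percentile(q[:,1],[.5,99.5]))
(cx,cy),r=cv2.minEnclosingCircle(q[:,:2].astype(np.float32)*1000);print(cx,cy,r)
m=(u>160)&(u<250)&(v>195)&(v<300)&(P[...,2]>.036)&(P[...,2]<.055)
print("carton rim",m.sum(),cv2.minAreaRect(P[m][:,:2].astype(np.float32)*1000))
for x,y,_ in M:
    m=(abs(P[...,0]-x)<.04)&(abs(P[...,1]-y)<.04)&(P[...,2]>.035);q=P[m];print("mount",m.sum(),[np.ptp(q[:,i]).round(3) for i in(0,1)],(q.max(0)+q.min(0))[:2]/2,q[:,2].max())
x,y,a=M[0];print([bot.solve_ik([X,Y,.03],rot(A)) is not None for X,Y,A in M+[(.58,-.33,0),(.45,-.33,0),(.54,.325,-8.4),(.38,.345,-8.4)]])
E
```

```text
lid z [0.00012567 0.00367147 0.01234199] xy minmax [0.40535961 0.63781978] [-0.44104814 -0.00156618]
502.68359375 -221.60671997070312 223.3682403564453
carton rim 815 ((461.1090087890625, 332.01641845703125), (169.10902404785156, 240.2337188720703), 81.55409240722656)
mount 218 [np.float64(0.056), np.float64(0.046)] [0.53911894 0.10037932] 0.05640104469028561
mount 213 [np.float64(0.053), np.float64(0.042)] [ 0.54155393 -0.04697352] 0.057684666561832236
mount 229 [np.float64(0.052), np.float64(0.042)] [0.42646355 0.09211336] 0.05699998882394863
mount 225 [np.float64(0.05), np.float64(0.041)] [ 0.43602867 -0.06016867] 0.05663920869776526
[True, True, True, True, True, True, True, True]
```

Mount positions agree by depth to about 1.5 mm, the tops are at the right height, and the carton is confirmed. The lid fit picked up zero-depth pixels. I'll redo it while setting out for the first mount, with one wrist look from above.

```bash
python3 - <<'E'
import cv2
from h import *
c=np.load("top0.npz");K,R,t=c["K"],c["R"],c["t"];d=c["depth"]
v,u=np.mgrid[:400,:640]
P=(np.stack([(u-K[0,2])/K[0,0]*d,(v-K[1,2])/K[1,1]*d,d],-1)-t)@R
m=((v-236)**2+(u-441)**2<46**2)&(c["img"].min(2)>110)&(d>0)&(P[...,1]<-.15)&(P[...,2]>.0115)&(P[...,2]<.03)
q=P[m][:,:2]*1000;print("lid rim",m.sum(),cv2.minEnclosingCircle(q.astype(np.float32)))
from scipy.optimize import least_squares
print(least_squares(lambda p:np.hypot(*(q-p[:2]).T)-p[2],[510,-320,109],loss="soft_l1").x)
x,y,a=M[3]
bot.move_to([x,y,.16],rot(a)); s=st("above")
c=bot.capture("wrist");cv2.imwrite("pics/w.png",c["img"])
for z in(.004,.054):
  for X,Y,_ in M:
    p=c["K"]@(c["R"]@np.array([X,Y,z])+c["t"]);print(z,(p[:2]/p[2]).round(0),p[2].round(2))
E
```

```text
lid rim 309 ((522.8052978515625, -333.8277893066406), 123.03282928466797)
[ 514.35356968 -330.76223744  112.30785053]
above t2.1 [ 0.436  -0.0605  0.1602] w1.000 g0.0 f [0.3 0.2 0.5]
0.004 [95. 76.] 0.26
0.004 [285.  53.] 0.26
0.004 [139. 214.] 0.29
0.004 [317. 187.] 0.29
0.054 [46. 69.] 0.22
0.054 [278.  41.] 0.21
0.054 [104. 236.] 0.25
0.054 [317. 204.] 0.24
```

View pics/w.png

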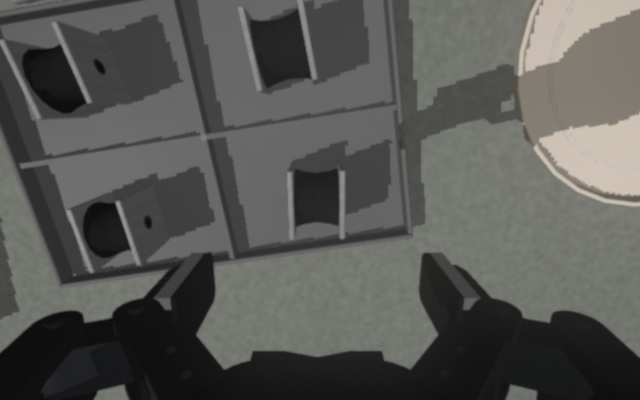

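The wrist view shows the near-right mount's plates at x≈291 and 343, rows 170–238. Its centre (317,204) falls exactly on the prediction, and the mount is square to the fingers. Now descend and squeeze.

```bash
cat >> h.py <<'E'
LID=np.array([.514,-.331]);CAR=np.array([.4605,.3345]);CA=-8.4
def pick(i):
    x,y,a=M[i]
    bot.move_to([x,y,ZC],rot(a)); bot.move_l([x,y,ZG],.12); bot.grab(21)
    s=st("squeezed"); w=s["width"]*85; return w
def put(kind,slot):
    off=(slot-1)*.062
    if kind=="soft": c,a=LID,0
    else: c,a=CAR,CA
    r=rot(a);p=c+off*r[:2,0]
    s=bot.observe();bot.move_l([*s["position"][:2],ZC],.15); st("lifted")
    bot.move_to([*p,ZC],r); st("over"); bot.move_l([*p,ZG+.004],.12); bot.move_l([*p,ZG+.0005],.03); st("down")
    bot.let_go(); st("released"); bot.move_l([*p,ZC],.2)
E
python3 - <<'E'
from h import *
print("mm",pick(3))
E
```

```text
squeezed t3.9 [ 0.4365 -0.0601  0.031 ] w0.378 g21.1 f [-0.9  0.4  7.8]
mm 32.102977812485236
```

The gap is 32 mm, so the mount gives about 8 mm: soft. It goes in the lid.

```bash
python3 - <<'E'
from h import *
put("soft",0)
print("mm",pick(2))
E
```

```text
lifted t4.7 [ 0.4361 -0.0601  0.1239] w0.361 g21.6 f [-0.7  0.7 -2. ]
over t5.7 [ 0.452  -0.33    0.1246] w0.363 g21.6 f [ 0.5  0.6 -3.4]
down t6.9 [ 0.4525 -0.3313  0.0312] w0.362 g21.3 f [ 1.5 -0.1 -0.6]
released t7.5 [ 0.452  -0.331   0.0305] w1.000 g0.0 f [0.4 1.  0.4]
squeezed t14.1 [0.4262 0.0933 0.0306] w0.451 g21.7 f [-1.4 -0.3  6. ]
mm 38.3217639132667
```

That one gives about 1.7 mm: firm. It goes in the carton.

```bash
python3 - <<'E'
from h import *
put("firm",0)
w=pick(0);print("mm",w)
E
```

```text
lifted t14.9 [0.4258 0.0932 0.1239] w0.446 g21.6 f [-0.7  0.3 -2.3]
over t15.9 [0.3991 0.3427 0.1244] w0.446 g21.6 f [ 0.5 -0.5 -2.6]
down t17.0 [0.3993 0.3437 0.0308] w0.443 g21.6 f [-0.4 -0.5 -3. ]
released t17.6 [0.3992 0.3436 0.0306] w0.999 g0.0 f [ 0.5 -0.6  0.6]
squeezed t20.7 [0.5395 0.1019 0.0307] w0.440 g21.6 f [-1.  -0.3  5.6]
mm 37.384531464938426
```

Firm (about 2.6 mm by the jaws). The last set-down seemed to stop about a millimetre above the floor, so I'll go slightly lower this time.

```bash
sed -i 's/ZG+.0005/ZG-.0008/' h.py; python3 - <<'E'
from h import *
put("firm",1)
w=pick(1);print("mm",w)
E
```

```text
lifted t21.5 [0.539  0.1018 0.1238] w0.441 g21.2 f [-0.  -0.4 -1.8]
over t22.5 [0.4606 0.3337 0.1244] w0.442 g21.2 f [ 0.  -0.8 -1.4]
down t23.7 [0.4614 0.3351 0.0305] w0.437 g21.4 f [1.7 0.9 4.7]
released t24.2 [0.4604 0.3344 0.0291] w1.000 g0.0 f [0.1 0.1 0. ]
squeezed t30.7 [ 0.5425 -0.0456  0.0312] w0.351 g21.3 f [0.  0.1 7. ]
mm 29.79401200756534
```

Soft (about 10 mm): lid.

```bash
python3 - <<'E'
from h import *
import cv2
put("soft",2)
bot.move_joints([-72.3,5,10,95.1,0,90]); st("home")
a=bot.capture("top")["img"][180:310,155:490]; cv2.imwrite("pics/end.png",cv2.resize(a,(800,310),interpolation=cv2.INTER_CUBIC))
E
```

```text
lifted t31.5 [ 0.542  -0.0456  0.1239] w0.340 g21.3 f [ 0.2  0.4 -2.5]
over t32.6 [ 0.5762 -0.3298  0.1249] w0.341 g21.3 f [-0.1  0.3 -2.4]
down t33.9 [ 0.577  -0.3316  0.031 ] w0.337 g21.7 f [0.5 0.3 5.4]
released t34.4 [ 0.576  -0.331   0.0291] w1.001 g0.0 f [0.  0.4 0.7]
home t36.8 [ 0.1677 -0.5234  0.2488] w0.997 g0.0 f [-0.1  0.3 -0.6]
```

View pics/end.png

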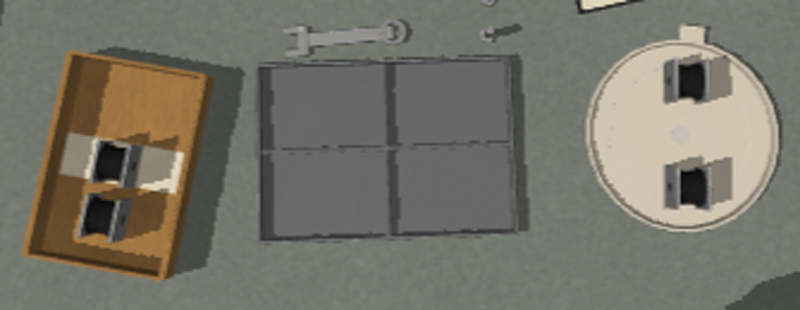

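The picture shows two mounts upright in the carton at (113,162) and (103,217), and two in the lid at (687,82) and (690,187). The tray is empty and the spanner and bolts are unmoved. I'm handing in.

```bash
python3 -c "
from bench import bot
print(bot.finish_job())"
```

```text
the job is handed in; nothing more can be done
None
```

I handed in the job at about 37 s: the two firm mounts stand upright in the carton and the two soft ones in the pail lid, each squeezed at about 21 N, and nothing else looked disturbed in the last picture.

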